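Bring the next filter into the microscope's light beam

ROBOT

A 6-joint arm with a two-finger parallel gripper is mounted at the origin on the work surface. World frame = base frame: x ahead of the robot, y to its left, z up, the work surface at z = 0. Lengths are in m, angles in rad, forces in N, time in s.
With the tool pointing down it reaches from about 0.425 to 1.125 m from the base axis. Payload 14.9 kg.
Tool frame: the origin (TCP) lies where the fingers leave the gripper's body, on its centre line; the fingertips stand 78 mm ahead of it and the grasp point (between the pads) lies 60 mm ahead of it (robot.tcp_to_tips is the distance from the TCP to the fingertips, in m); z points along the fingers, y is the line along which they close (so a half turn about z gives the same grasp; the last joint's range is limited). The gripper opens to 91 mm and grips with 3 to 60 N. Pads are 32 mm wide; open, the fingers measure 118 mm over their backs; the gripper's body (76 mm by 178 mm) begins 60 mm behind the grasp point.
Start: joints at [-1.375, 0.379, 1.734, -0, 1.028, -0.033], TCP at [0.159, -0.682, 0.292] pointing down, gripper open.
Joint ranges: [-2.77, 2.77], [-0.74, 2.19], [0, 2.66], [-1.06, 4.2], [0.31, 2.87], [-3.08, 3.08]. Speed limits (rad/s): [1.89, 1.89, 2.39, 3.14, 3.14, 3.14].

INTERFACE

Orientations are given as a unit quaternion [w, x, y, z].
In Python, from cell import robot, eyes, finish_job gives the robot as it stands. The module is installed in compiled form; this text tells all that it offers.
- The arm moves only by the shell command python3 -m creep 'ROWS'. ROWS is a JSON object of lists of equal length, an entry for each row: "linear": the shift along the tool's x, y, z scaled (see below), a list of three; "turn": the turn, a rotation vector about the tool's x, y, z scaled (see below), a list of three; "hand": the finger opening in mm, from 0 to 91.2. A call has 1 to 5 rows; each row is the pose to reach, as a shift and turn from the pose commanded when the call began, along the tool's axes at that moment; what a row does not reach only later rows make up. The controller multiplies each number of a shift by 0.1 m and each number of a turn by 45 degrees. A row lasts 1/10 s, in which the tool goes at most 50 mm and 8.59 degrees, less where a joint would pass 70% of its speed; a pose out of reach is approached as far as the arm can. A call with a number of a shift or a turn outside -1 to 1 is refused whole. A call with a gripper value outside its range is refused whole. The fingers move at their own pace and stop on an object; the grip force is fixed at half the most. Time passes only in rows, so rows that repeat a pose let the fingers close. It gives the time, the measured TCP pose, the force, the opening and the grip force at its end, in the units of the state.
- robot.sense(): the state, without advancing time (a new reading comes with each control period).
- eyes.read_camera(name): name is "scene" or "top" or "wrist"; returns the picture (384x512x3 uint8, red, green, blue); there is no depth.
- eyes.get_calibration(name): a dict with "fx", "fy", "cx", "cy" (pixels), "xyz" and "attitude" of the camera in the world; the wrist camera has in their place "tool_from_camera" (4x4, takes a point from camera to tool coordinates, whose origin is the TCP and whose axes are the flange's). Camera axes: x right, y down, z forward; pixel columns grow to the right and rows downward; lengths in m; the calibration is good to about 2 mm. A picture is of the moment at which its call begins: read the wrist's pose just before it. get_calibration takes no time and is no camera call.
- finish_job(): hands the job in; it is judged then, once.
Trained networks look in the newest picture that a camera, given by its name, has taken for a name from the list of things; names that differ only in an ending like _2 or _b are one class to them, and where a whole thing is asked for, a point or a joint stands for the part that bears it (a point fixed in the world has none). Each returns a list of dicts, best first, with "score" (0 to 1); they miss things now and then, are a little off and sometimes report something else, mostly with a low value. They report only what shows in the picture. A call takes as long as a camera call.
- eyes.trace(query, camera): "region" (384x512 bool, what is visible of it).
- eyes.mark_of(query, camera): "centre" ([x, y, z] in m, in world coordinates, good to about 4 mm: a listed point, or the origin of a listed thing).
The state is a dict: "time": time; "joints": joint angles; "dq": joint speeds; "joint_efforts": joint torques, N m; "tool_pos": TCP position; "eef_rot": TCP orientation; "force": force on the tool from outside, world axes, zero at the start; "wrist_torque": the same for the moment, N m; "gripper_width": opening from 0.0 (shut) to 1.0 (fully open); "finger_force": force on a finger pad.
Only numpy, scipy, OpenCV 4.12 (cv2) and the standard library are available. Lean on these libraries where they do the work, as an engineer would, in place of code of your own. Each camera call takes 0.05 s, during which the arm holds its last target. There are 200 camera calls.

TASK

Bring the next filter of the microscope's lamp into the beam: pinch the grip on top of the filter unit so that its spring latch tab is squeezed in and the slider comes free, draw the slider towards the robot, and let it latch in the very next detent it meets (not the one after). The detents are hidden and set by hand, so find the next one by feel; never drag or wrench the slider hard against an engaged latch, which would bend it. Leave it latched with the tab sprung fully out and the grip let go, and do not disturb the loose things lying around the unit.

Things in the scene. Friction and masses are not known exactly. Their poses are not given: they have to be found in the camera images.
- illuminator: Fixed assembly: lamp house, filter unit, light tube, microscope. Origin: on the bench under the centre of the filter unit, a pale grey box 250 (x) x 64 (y) x 120 mm high, slot along its top. -x points along the unit towards the robot, +y to the microscope. Lamp house at y -60 to -229, 123 mm high; light tube at y 30 to 200, 92 high; microscope beyond, limb from y 177 on, 435 mm high.
- grip_center (a point): Middle of the slider's grip, half-way up it, 146 mm above the bench on the unit's centre line; moves with the slider, axes as the illuminator's. The grip, black cheek behind and steel tab in front, stands on a plate 70 x 40 mm whose top is 127 mm above the bench: keep fingertips above 130. Pinch it from above, fingers closing along the unit's x: 51 mm wide at rest, 39 squeezed.
- cheek_back (a point): Middle of the flat, ribbed rear face (+x side, away from the robot) of the grip's fixed black cheek, 24 mm behind grip_center. The cheek is 12 mm thick, 32 wide, and reaches from the plate up to 166 mm above the bench. The slider can be drawn forward by it. More than 35 N against the engaged latch would bend it.
- tab_front (a point): On the front (-x side, nearer to the robot) of the steel latch tab at its rolled top edge, about 164 mm above the bench, 27 mm in front of grip_center when out and 15 mm when squeezed in. The tab is 5 mm thick, 28 wide, hinged at the plate; out it leans forward by 0.22 rad, squeezed right in (towards the cheek) it stands upright.
- filter_slider (a joint): Slider travel in m: 0 in the detent where it starts, growing as it is drawn to the robot (-x of the illuminator), end stop 0.100. It drags with 1.5 N plus the latch's rubbing. Next detent: somewhere between 0.035 and 0.061; a third one 0.036 beyond it. They are hidden, set by hand; the marks by the slot are only rough. A latched slider has 1.5 mm of play either way.
- latch_tab (a joint): Tab angle in rad: 0 out (latched), 0.22 squeezed to its stop. Sprung: 2 N at its top to start, 5 N right in; the pawl is clear beyond 0.15. Let go between detents it rides on the rack at about 0.14, rubbing with about 2 N, so the slider can be drawn on by the cheek; over a detent it springs out to 0 and stops the slider hard both ways until squeezed again.
- slide_tray: Bystander: flat aluminium tray of microscope slides, 200 x 100 x 9 mm; origin at the centre of its underside.
- oil_bottle: Bystander: small amber bottle, 32 mm across, 75 mm high; origin at the centre of its underside.
- dust_cap: Bystander: black round cap, 60 mm across, 18 mm high; origin at the centre of its underside.
- pencil: Bystander: pencil 200 mm long, 8 mm thick, lying; origin near its middle.
- slide_box: Bystander: grey slide box 100 x 85 x 39 mm; origin at the centre of its underside.

How it is judged:
By the outcome, as a careful person would: the job done as asked, in the order asked, and still so for the second after the job is handed in, with the robot touching nothing.
It also fails if it takes over 32 s, if anything falls off the work surface, if the arm or the gripper's body presses on something with over 40 N, if the wrist force passes 120 N, or if a joint passes its speed limit or range.

## Working session

There is one attempt and no reset: what is moved stays moved. The work goes in short steps, Python scripts to look and compute and a shell command to move; the robot and the scene stay as the last step left them, time stands still between calls to the robot, and variables do not carry over. Pictures are saved under pics/ and viewed, at most 10 in all, crops included, and the job is handed in when it is done.

```bash
mkdir -p pics
python3 - <<'E'
from cell import robot, eyes
import cv2,numpy as np
s=robot.sense();print(s)
for c in("scene","top"):
    im=eyes.read_camera(c);cv2.imwrite(f"pics/{c}1.png",im[...,::-1])
    for q in("grip_center","cheek_back","tab_front","illuminator"):
        for r in eyes.mark_of(q,c)[:2]:print(c,q,np.round(r["centre"],4),round(r["score"],2))
    k=eyes.get_calibration(c);print(k)
print(eyes.get_calibration("wrist"))
E
```

```text
{'time': 0.0, 'joints': array([-1.37529934e+00,  3.79409508e-01,  1.73480493e+00, -1.42059497e-05,
        1.02847815e+00, -3.32711547e-02]), 'dq': array([ 9.15428884e-05,  1.23070495e-04, -1.46757757e-03, -6.05278829e-04,
        2.68014972e-04, -7.86849577e-06]), 'joint_efforts': array([ 3.47698391e-03, -7.63721323e+01, -4.34366477e+01,  6.50690775e-02,
        4.24727623e-02, -5.77500782e-05]), 'tool_pos': array([ 0.158694  , -0.68144462,  0.29157558]), 'eef_rot': array([-5.47665747e-04,  9.93464703e-01,  1.14138435e-01, -5.06222928e-05]), 'force': array([-0.65688859, -0.37511504,  0.51635533]), 'wrist_torque': array([-0.02464359, -0.00046654,  0.00898294]), 'finger_force': 0.0, 'gripper_width': 0.9982950268668953}
scene grip_center [ 0.6117 -0.0941  0.1472] 0.91
scene cheek_back [ 0.6324 -0.0964  0.1447] 0.97
scene tab_front [ 0.5833 -0.0865  0.1634] 0.6
scene illuminator [ 0.5667 -0.0827  0.0052] 0.86
{'fx': 440.6792266057385, 'fy': 440.6792266057385, 'cx': 257.8784751121134, 'cy': 183.54688435172497, 'xyz': array([1.13224911, 0.19540034, 0.86922035]), 'attitude': array([-0.2031
[... 270 characters left out ...]
5] 0.3
{'fx': 394.6653323335373, 'fy': 394.6653323335373, 'cx': 246.74207509833917, 'cy': 189.7700761606643, 'xyz': array([0.4466895 , 0.02815393, 0.96466932]), 'attitude': array([-0.03579529,  0.71587234, -0.69641353,  0.03540749])}
{'fx': 339.12275582939736, 'fy': 339.12275582939736, 'cx': 257.44893907536203, 'cy': 192.50329580914052, 'tool_from_camera': array([[ 4.50398158e-04, -9.55696325e-01, -2.94354094e-01,
         8.15003492e-02],
       [ 9.99999891e-01,  4.66270459e-04,  1.62564234e-05,
         8.26449860e-04],
       [ 1.21712414e-04, -2.94354069e-01,  9.55696431e-01,
        -9.35265386e-02],
       [ 0.00000000e+00,  0.00000000e+00,  0.00000000e+00,
         1.00000000e+00]])}
```

View pics/scene1.png

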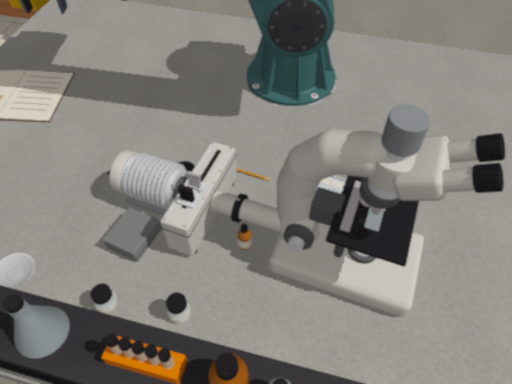

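View pics/top1.png

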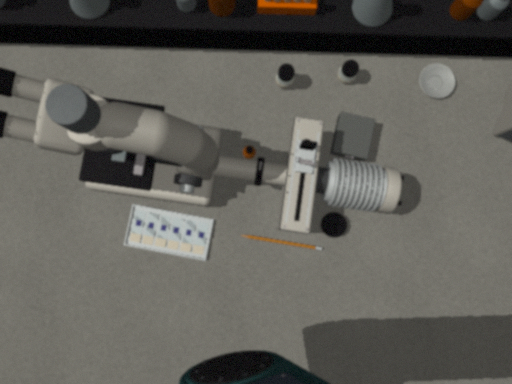

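The scene camera shows the grip at about (190,185) on the pale unit, with the microscope to its right. In the top view the unit runs from (307,120) to (297,230), with the grip near (307,148) and the slot towards the robot. The pencil, cap, tray, bottle and box lie around it. The network points agree within about 4 mm and the heights fit, so I'm moving above the grip.

```bash
python3 -m creep '{"linear":[[0.35,-0.29,0],[0.7,-0.57,0],[1,-0.82,-0.05],[1,-0.82,-0.05]],"turn":[[0,0,0],[0,0,0],[0,0,0],[0,0,0]],"hand":[91,91,91,91]}'
python3 -m creep '{"linear":[[0.35,-0.29,0],[0.7,-0.57,0],[1,-0.82,-0.05],[1,-0.82,-0.05]],"turn":[[0,0,0],[0,0,0],[0,0,0],[0,0,0]],"hand":[91,91,91,91]}'
```

```text
time: 0.9
tool_pos: [0.2396, -0.5764, 0.2977]
eef_rot: [-0.0, 0.993, 0.115, 0.0]
force: [-0.6, -0.4, 0.3]
gripper_width: 0.995
finger_force: 0.0
time: 1.3
tool_pos: [0.3181, -0.4744, 0.3028]
eef_rot: [0.0, 0.993, 0.115, 0.0]
force: [-0.4, -1.6, -0.3]
gripper_width: 1.004
finger_force: 0.0
```

```bash
python3 -m creep '{"linear":[[0.35,-0.29,0],[0.7,-0.57,0],[1,-0.82,0],[1,-0.82,0]],"turn":[[0,0,0],[0,0,0],[0,0,0],[0,0,0]],"hand":[91,91,91,91]}'
python3 -m creep '{"linear":[[0.35,-0.29,0],[0.7,-0.57,0],[1,-0.82,0],[1,-0.82,0]],"turn":[[0,0,0],[0,0,0],[0,0,0],[0,0,0]],"hand":[91,91,91,91]}'
python3 -m creep '{"linear":[[0.35,-0.29,0],[0.7,-0.57,0],[1,-0.82,0],[1,-0.82,0]],"turn":[[0,0,0],[0,0,0],[0,0,0],[0,0,0]],"hand":[91,91,91,91]}'
python3 -m creep '{"linear":[[0.35,-0.29,0],[0.7,-0.57,0],[0.7,-0.57,0],[0.7,-0.57,0],[0.7,-0.57,0]],"turn":[[0,0,-0.15],[0,0,-0.3],[0,0,-0.45],[0,0,-0.6],[0,0,-0.75]],"hand":[91,91,91,91,91]}'
python3 -m creep '{"linear":[[0,0,0],[0,0,0],[0,0,0],[0,0,0],[0,0,0]],"turn":[[0,0,-0.18],[0,0,-0.36],[0,0,-0.54],[0,0,-0.72],[0,0,-0.78]],"hand":[91,91,91,91,91]}'
cat > h.py <<'E'
from cell import robot, eyes
import numpy as np,cv2
from scipy.spatial.transform import Rotation as R
def look(c,qs,save=None):
    s=robot.sense();im=eyes.read_camera(c)
    if save:cv2.imwrite(f"pics/{save}.png",im[...,::-1])
    out={}
    for q in qs:
        r=eyes.mark_of(q,c)
        if r: out[q]=np.array(r[0]["centre"]);print(c,q,np.round(out[q],4),round(r[0]["score"],2))
    return s,im,out
def rot(s):
    w,x,y,z=s["eef_rot"];return R.from_quat([x,y,z,w]).as_matrix()
def cam(c,s):
    k=eyes.get_calibration(c)
    if c=="wrist":
        T=k["tool_from_camera"];M=rot(s);Rc=M@T[:3,:3];p=s["tool_pos"]+M@T[:3,3]
    else:
        w,x,y,z=k["attitude"];Rc=R.from_quat([x,y,z,w]).as_matrix();p=k["xyz"]
    return k,Rc,p
def plane(c,s,uv,z):
    k,Rc,p=cam(c,s);uv=np.atleast_2d(uv)
    d=np.c_[(uv[:,0]-k["cx"])/k["fx"],(uv[:,1]-k["cy"])/k["fy"],np.ones(len(uv))]@Rc.T
    return p+d*((z-p[2])/d[:,2:])
E
python3 - <<'E'
from h import *
s,im,o=look("wrist",["grip_center","cheek_back","tab_front","illuminator"],"w1")
print(s["tool_pos"],s["eef_rot"])
E
```

```text
time: 1.7
tool_pos: [0.3967, -0.3723, 0.3023]
eef_rot: [-0.0, 0.993, 0.115, 0.0]
force: [0.2, 0.1, -0.7]
gripper_width: 0.998
finger_force: 0.0
time: 2.1
tool_pos: [0.4756, -0.2702, 0.3024]
eef_rot: [0.0, 0.993, 0.115, 0.0]
force: [-0.7, 0.9, 0.7]
gripper_width: 0.995
finger_force: 0.0
time: 2.5
tool_pos: [0.5546, -0.168, 0.3024]
eef_rot: [0.0, 0.993, 0.115, 0.0]
force: [-0.8, -0.7, -0.1]
gripper_width: 0.998
finger_force: 0.0
time: 3.0
tool_pos: [0.6079, -0.0994, 0.302]
eef_rot: [0.0, 0.917, 0.4, -0.0]
force: [0.7, 0.1, 0.2]
gripper_width: 1.0
finger_force: 0.0
time: 3.5
tool_pos: [0.6077, -0.0999, 0.3021]
eef_rot: [0.0, 0.754, 0.657, -0.0]
force: [0.6, 0.4, -0.1]
gripper_width: 0.999
finger_force: 0.0
wrist grip_center [ 0.6291 -0.0948  0.1451] 0.67
wrist cheek_back [ 0.6308 -0.0929  0.1442] 0.84
[ 0.60772769 -0.09988343  0.30214591] [ 7.06351473e-05  7.53542736e-01  6.57398898e-01 -1.70564101e-04]
```

View pics/w1.png

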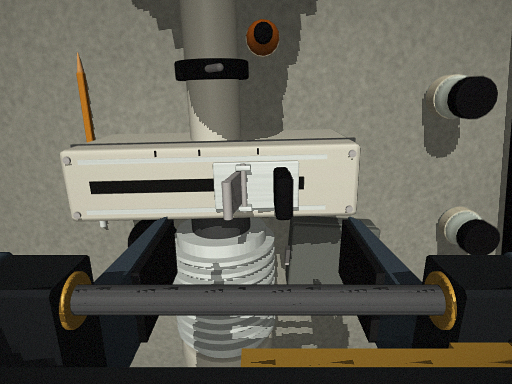

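The wrist view shows the unit's top face with corners near (62,147), (357,143), (70,219) and (357,215). The slot runs from (90,187) to (304,183), the tab's top edge is near x=225–245, and the black cheek is at (283,193).

Run:
```python
from h import *
s=robot.sense()
P=plane("wrist",s,[[90,187.5],[304,183],[62,150],[356,143],[70,219],[357,215],[155,153],[199,152],[257,151]],.12)
print(np.round(P[:,:2],4))
for i in(0,2,4):
    d=P[i+1]-P[i];print("yaw",np.arctan2(d[1],d[0]),np.linalg.norm(d))
c=P[2:6].mean(0);print("centre",c)
im=cv2.imread("pics/w1.png")[130:240,40:380]
cv2.imwrite("pics/w1c.png",cv2.resize(im,None,fx=2.3,fy=2.3,interpolation=cv2.INTER_CUBIC))
# predicted grip features projection check
print(plane("wrist",s,[[283,170],[275,170],[293,170],[240,175]],.166)[:,:2])
```

```text
[[ 0.4659 -0.0767]
 [ 0.6458 -0.0984]
 [ 0.4524 -0.0424]
 [ 0.6911 -0.0708]
 [ 0.4405 -0.1019]
 [ 0.6884 -0.1336]
 [ 0.5272 -0.0556]
 [ 0.5632 -0.0599]
 [ 0.6104 -0.0659]]
yaw -0.12033605946607816 0.18112723472054354
yaw -0.11835196531808202 0.2404083727001579
yaw -0.12719629658576448 0.24987840241887674
centre [ 0.56808814 -0.08719446  0.12      ]
[[ 0.62763737 -0.07348771]
 [ 0.62213797 -0.07270044]
 [ 0.63451139 -0.07447178]
 [ 0.59751531 -0.07278835]]
```

View pics/w1c.png

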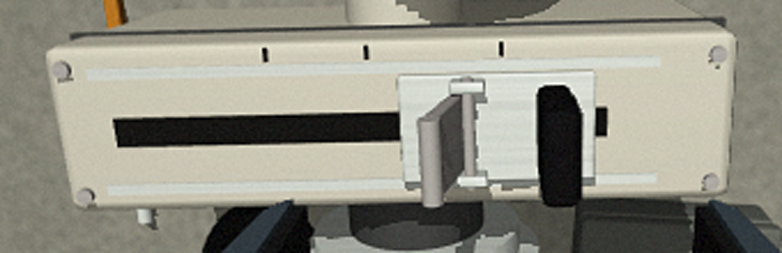

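Unit yaw comes out at about -0.121 and the cheek back at about (0.632, -0.094). I'm aiming the finger midpoint 18.5 mm ahead of the cheek back so the tab gets squeezed before the cheek is pushed.

```bash
python3 -m creep '{"linear":[[0.07,0.05,0],[0.07,0.05,0.3],[0.07,0.05,0.6],[0.07,0.05,0.84],[0.07,0.05,0.84]],"turn":[[0,0,-0.02],[0,0,-0.02],[0,0,-0.02],[0,0,-0.02],[0,0,-0.02]],"hand":[91,91,91,91,91]}'
python3 - <<'E'
from h import *
s,im,o=look("wrist",["grip_center","cheek_back","tab_front"],"w2")
print(s["tool_pos"],s["eef_rot"],s["force"])
_,_,o=look("scene",["cheek_back","tab_front"])
_,_,o=look("top",["cheek_back","tab_front"],"t2")
E
```

```text
time: 4.25
tool_pos: [0.6127, -0.0909, 0.2152]
eef_rot: [-0.002, 0.75, 0.662, -0.001]
force: [0.1, 0.5, 1.1]
gripper_width: 0.998
finger_force: 0.0
wrist grip_center [ 0.6058 -0.0926  0.1462] 0.76
wrist cheek_back [ 0.6307 -0.0945  0.1446] 0.65
wrist tab_front [ 0.5843 -0.0881  0.1632] 0.97
[ 0.61269851 -0.09090949  0.21520631] [-0.00190859  0.74967447  0.66180232 -0.00149593] [0.07966819 0.52558568 1.11973276]
scene cheek_back [ 0.6324 -0.0907  0.1459] 0.85
scene tab_front [ 0.5846 -0.0885  0.1642] 0.7
```

View pics/w2.png

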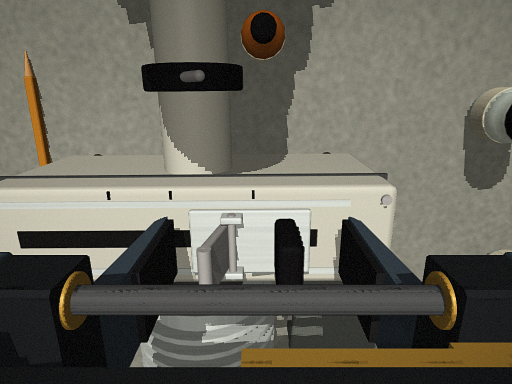

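The fingers straddle the grip: tab at about (208,262), cheek at (288,250), and the rough marks at (108,195), (170,195) and (253,194). Next I close in stages, watching the force.

```bash
Z='[0,0,0]'
python3 -m creep '{"linear":[[0,0,0],[0,0,0],[0,0,0]],"turn":[[0,0,0],[0,0,0],[0,0,0]],"hand":[70,62,58]}'
python3 -m creep '{"linear":[[0,0,0],[0,0,0]],"turn":[[0,0,0],[0,0,0]],"hand":[54,50]}'
python3 -m creep '{"linear":[[0,0,0],[0,0,0]],"turn":[[0,0,0],[0,0,0]],"hand":[47,45]}'
```

```text
time: 5.05
tool_pos: [0.6139, -0.0914, 0.2183]
eef_rot: [0.0, 0.75, 0.662, -0.0]
force: [0.0, -0.1, 0.7]
gripper_width: 0.763
finger_force: 0.0
time: 5.25
tool_pos: [0.6136, -0.0914, 0.2181]
eef_rot: [-0.0, 0.75, 0.662, -0.0]
force: [-3.7, 0.6, 2.9]
gripper_width: 0.589
finger_force: 2.0
time: 5.45
tool_pos: [0.6136, -0.0914, 0.2181]
eef_rot: [-0.0, 0.75, 0.662, -0.0]
force: [-4.7, 0.1, 3.1]
gripper_width: 0.499
finger_force: 2.4
```

```bash
python3 -m creep '{"linear":[[0,0,0],[0,0,0]],"turn":[[0,0,0],[0,0,0]],"hand":[43,42]}'
python3 -m creep '{"linear":[[0,0,0],[0,0,0],[0,0,0]],"turn":[[0,0,0],[0,0,0],[0,0,0]],"hand":[41,40,39]}'
```

```text
time: 5.65
tool_pos: [0.6142, -0.0915, 0.2183]
eef_rot: [0.0, 0.75, 0.662, 0.0]
force: [-0.1, 0.7, -0.8]
gripper_width: 0.465
finger_force: 4.2
time: 5.95
tool_pos: [0.6141, -0.0915, 0.2183]
eef_rot: [0.0, 0.75, 0.662, 0.0]
force: [1.5, 0.7, -1.4]
gripper_width: 0.424
finger_force: 5.6
```

```bash
python3 -m creep '{"linear":[[0,-0.01,0],[0,-0.03,0]],"turn":[[0,0,0],[0,0,0]],"hand":[39,39]}'
python3 -m creep '{"linear":[[0,-0.04,0],[0,-0.08,0],[0,-0.12,0],[0,-0.15,0],[0,-0.15,0]],"turn":[[0,0,0],[0,0,0],[0,0,0],[0,0,0],[0,0,0]],"hand":[39,39,39,39,39]}'
python3 - <<'E'
from h import *
look("wrist",["cheek_back","tab_front"],"w3")
E
```

```text
time: 6.15
tool_pos: [0.611, -0.0911, 0.2183]
eef_rot: [0.0, 0.75, 0.662, 0.0]
force: [2.0, -0.8, -1.1]
gripper_width: 0.428
finger_force: 5.6
time: 6.65
tool_pos: [0.5955, -0.0892, 0.2183]
eef_rot: [-0.0, 0.75, 0.662, -0.0]
force: [-3.0, -2.8, 1.4]
gripper_width: 0.429
finger_force: 4.0
wrist cheek_back [ 0.6139 -0.0952  0.1461] 0.83
wrist tab_front [ 0.5778 -0.0889  0.164 ] 0.97
```

The slider came free and is about 18 mm along. I'm letting the tab ride on the rack now and pushing on by the cheek.

```bash
python3 -m creep '{"linear":[[0,0,0],[0,0,0],[0,-0.03,0],[0,-0.06,0],[0,-0.08,0]],"turn":[[0,0,0],[0,0,0],[0,0,0],[0,0,0],[0,0,0]],"hand":[50,62,62,62,62]}'
python3 -m creep '{"linear":[[0,-0.02,0],[0,-0.04,0],[0,-0.06,0],[0,-0.08,0],[0,-0.1,0]],"turn":[[0,0,0],[0,0,0],[0,0,0],[0,0,0],[0,0,0]],"hand":[62,62,62,62,62]}'
python3 - <<'E'
from h import *
look("wrist",["cheek_back","tab_front"],"w4")
look("scene",["cheek_back","tab_front"])
E
```

```text
time: 7.3
tool_pos: [0.5877, -0.0881, 0.2182]
eef_rot: [-0.0, 0.75, 0.662, -0.0]
force: [-0.1, 0.5, 0.7]
gripper_width: 0.677
finger_force: 0.0
time: 7.8
tool_pos: [0.5786, -0.087, 0.2184]
eef_rot: [0.001, 0.75, 0.662, 0.001]
force: [6.3, -1.3, -2.9]
gripper_width: 0.677
finger_force: 2.9
wrist cheek_back [ 0.6064 -0.0919  0.144 ] 0.79
wrist tab_front [ 0.5664 -0.0891  0.1624] 0.88
scene cheek_back [ 0.6086 -0.0926  0.1431] 0.87
scene tab_front [ 0.5651 -0.0852  0.1686] 0.43
```

View pics/w4.png

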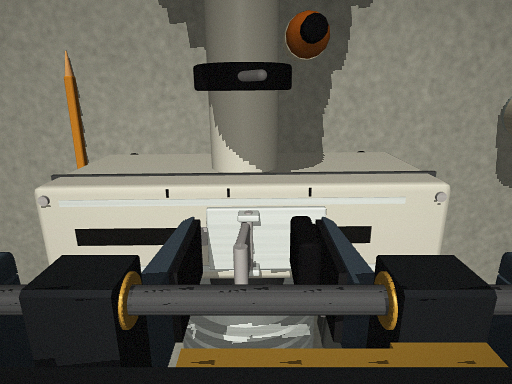

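The tab is riding at (243,250), the rear finger touches the cheek at (308,240), and the slider is at about 24 mm. I'll go quickly to about 31 mm, then take guarded small steps.

```bash
cat > g.py <<'E'
from cell import robot
import sys
s=robot.sense();f=s["force"]
print("%.2f x %.4f F %.1f %.1f ff %.1f w %.1f"%(s["time"],s["tool_pos"][0],f[0],f[1],s["finger_force"],s["gripper_width"]*91.2))
sys.exit(f[0]>9 or s["finger_force"]>9)
E
python3 -m creep '{"linear":[[0,-0.015,0],[0,-0.03,0],[0,-0.045,0],[0,-0.06,0]],"turn":[[0,0,0],[0,0,0],[0,0,0],[0,0,0]],"hand":[62,62,62,62]}' >/dev/null; python3 g.py &&
python3 -m creep '{"linear":[[0,-0.007,0]],"turn":[[0,0,0]],"hand":[62]}' >/dev/null && python3 g.py &&
python3 -m creep '{"linear":[[0,-0.007,0]],"turn":[[0,0,0]],"hand":[62]}' >/dev/null && python3 g.py &&
python3 -m creep '{"linear":[[0,-0.007,0]],"turn":[[0,0,0]],"hand":[62]}' >/dev/null && python3 g.py &&
python3 -m creep '{"linear":[[0,-0.007,0]],"turn":[[0,0,0]],"hand":[62]}' >/dev/null && python3 g.py &&
python3 -m creep '{"linear":[[0,-0.007,0]],"turn":[[0,0,0]],"hand":[62]}' >/dev/null && python3 g.py
```

```text
8.50 x 0.5726 F 4.0 -1.8 ff 2.5 w 61.9
8.60 x 0.5718 F 5.7 -1.5 ff 3.0 w 62.3
8.70 x 0.5712 F 3.3 -1.9 ff 2.2 w 62.0
8.80 x 0.5705 F 6.2 -2.1 ff 3.1 w 61.9
8.90 x 0.5698 F 5.6 -2.8 ff 2.7 w 61.8
9.00 x 0.5691 F 4.0 -1.5 ff 2.2 w 61.7
```

```bash
python3 -m creep '{"linear":[[0,-0.007,0]],"turn":[[0,0,0]],"hand":[62]}' >/dev/null && python3 g.py &&
python3 -m creep '{"linear":[[0,-0.007,0]],"turn":[[0,0,0]],"hand":[62]}' >/dev/null && python3 g.py &&
python3 -m creep '{"linear":[[0,-0.007,0]],"turn":[[0,0,0]],"hand":[62]}' >/dev/null && python3 g.py &&
python3 -m creep '{"linear":[[0,-0.007,0]],"turn":[[0,0,0]],"hand":[62]}' >/dev/null && python3 g.py &&
python3 -m creep '{"linear":[[0,-0.007,0]],"turn":[[0,0,0]],"hand":[62]}' >/dev/null && python3 g.py &&
python3 -m creep '{"linear":[[0,-0.007,0]],"turn":[[0,0,0]],"hand":[62]}' >/dev/null && python3 g.py &&
python3 -m creep '{"linear":[[0,-0.007,0]],"turn":[[0,0,0]],"hand":[62]}' >/dev/null && python3 g.py &&
python3 -m creep '{"linear":[[0,-0.007,0]],"turn":[[0,0,0]],"hand":[62]}' >/dev/null && python3 g.py &&
python3 -m creep '{"linear":[[0,-0.007,0]],"turn":[[0,0,0]],"hand":[62]}' >/dev/null && python3 g.py &&
python3 -m creep '{"linear":[[0,-0.007,0]],"turn":[[0,0,0]],"hand":[62]}' >/dev/null && python3 g.py &&
python3 -m creep '{"linear":[[0,-0.007,0]],"turn":[[0,0,0]],"hand":[62]}' >/dev/null && python3 g.py &&
python3 -m creep '{"linear":[[0,-0.007,0]],"turn":[[0,0,0]],"hand":[62]}' >/dev/null && python3 g.py &&
python3 -m creep '{"linear":[[0,-0.007,0]],"turn":[[0,0,0]],"hand":[62]}' >/dev/null && python3 g.py &&
python3 -m creep '{"linear":[[0,-0.007,0]],"turn":[[0,0,0]],"hand":[62]}' >/dev/null && python3 g.py
```

```text
9.10 x 0.5684 F 5.3 -1.8 ff 3.1 w 62.0
9.20 x 0.5677 F 6.3 -1.7 ff 2.4 w 62.3
9.30 x 0.5670 F 6.9 -2.8 ff 3.0 w 61.8
9.40 x 0.5663 F 5.3 -2.1 ff 2.7 w 62.3
9.50 x 0.5656 F 5.2 -2.3 ff 2.2 w 62.1
9.60 x 0.5649 F 6.7 -2.2 ff 3.1 w 62.1
9.70 x 0.5642 F 4.2 -2.5 ff 2.4 w 61.6
9.80 x 0.5635 F 5.9 -2.8 ff 3.2 w 62.0
9.90 x 0.5628 F 4.6 -2.0 ff 2.3 w 62.0
10.00 x 0.5621 F 0.9 -0.1 ff 0.0 w 62.3
10.10 x 0.5609 F 1.4 -1.4 ff 0.8 w 62.2
10.20 x 0.5603 F 1.8 -0.4 ff 0.8 w 62.1
10.30 x 0.5596 F 1.7 -1.3 ff 0.8 w 62.0
10.40 x 0.5590 F 2.1 -2.1 ff 0.8 w 62.2
```

The rubbing vanished at x≈0.562, so the pawl has probably dropped in. Looking before any further push.

Run:
```python
from h import *
look("wrist",["cheek_back","tab_front"],"w5")
look("scene",["cheek_back","tab_front"])
```

```text
wrist cheek_back [ 0.5878 -0.089   0.142 ] 0.92
wrist tab_front [ 0.5419 -0.0813  0.1625] 0.82
scene cheek_back [ 0.5879 -0.0881  0.1437] 0.8
```

View pics/w5.png

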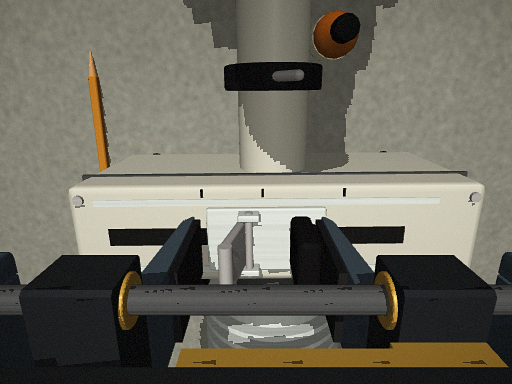

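The tab now leans out fully at (228,262), and its measured distance to the cheek matches the start (46 mm against 47 mm; 40–43 mm while riding). It latched at about 43 mm, so I'm letting go and rising.

```bash
python3 -m creep '{"linear":[[0,0.02,0],[0,0.05,0],[0,0.05,0],[0,0.05,0]],"turn":[[0,0,0],[0,0,0],[0,0,0],[0,0,0]],"hand":[62,75,85,85]}'
python3 -m creep '{"linear":[[0,0,-0.1],[0,0,-0.3],[0,0,-0.6],[0,0,-0.9],[0,0,-0.9]],"turn":[[0,0,0],[0,0,0],[0,0,0],[0,0,0],[0,0,0]],"hand":[85,85,85,85,85]}'
python3 - <<'E'
from h import *
look("wrist",["cheek_back","tab_front"],"w6")
look("scene",["cheek_back","tab_front"])
look("top",["cheek_back","tab_front"])
E
```

```text
time: 11.1
tool_pos: [0.5641, -0.0852, 0.2182]
eef_rot: [-0.0, 0.75, 0.662, -0.0]
force: [0.4, -0.4, 0.2]
gripper_width: 0.91
finger_force: 0.0
time: 11.6
tool_pos: [0.5656, -0.0855, 0.3129]
eef_rot: [0.002, 0.75, 0.662, 0.002]
force: [0.6, 0.2, 0.1]
gripper_width: 0.931
finger_force: 0.0
wrist cheek_back [ 0.5865 -0.0904  0.1419] 0.96
wrist tab_front [ 0.5389 -0.0838  0.1614] 0.82
scene cheek_back [ 0.5872 -0.0889  0.1459] 0.73
scene tab_front [ 0.5395 -0.0849  0.1673] 0.58
```

View pics/w6.png

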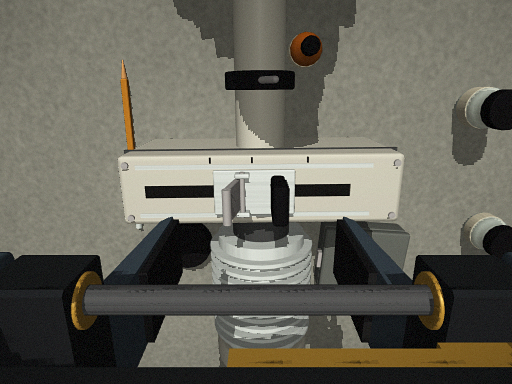

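The slider sits at the second mark (251,160), the tab leans fully out at (230,200), the gripper is clear, and the surroundings look undisturbed.

```bash
python3 -c "
from cell import finish_job
print(finish_job())"
```

```text
the job is handed in; nothing more can be done
None
```

The slider is latched in the next detent, about 43 mm along: the tab is fully out in the last pictures, the grip is let go, and the loose things in view were left alone. The job is handed in at about 12 s; I did not push against the latch to confirm it.

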